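# Open the jam gate of a paper-feed unit and hold it wide

## Task

The paper-feed unit on the bench needs its rollers looked at. Pinch the green catch on top of the unit so that its jam gate springs ajar, then squeeze the handle's green thumb paddle, swing the gate out past its half-open click and finish holding it wide open, about square to the unit or further, with the handle still squeezed in the hand, because the gate swings back if let go. Do not shift the other things on the bench or on the unit.

Things in the scene. Friction and masses are not known exactly. Their poses are not given: they have to be found in the camera images.
- feeder: The paper-feed unit: white box with charcoal base and top, 340 (x) x 420 (y) x 145 (z) mm, fixed to the bench. Origin at the middle of its underside; its -x side, towards the robot, has the jam gate; its z is up. A charcoal top cover carries the first catch, a marker and a note pad.
- catch_grip (a point): Where to pinch the first catch: midway between its two green upright tabs on the unit's top near the gate's free end, 30 mm above the top. Axes as the unit's, whose origin is +135 mm in x and in y from here. A tab is 5 (y) x 30 (x) x 46 mm (z), its foot 4 mm above the top; they stand either side along y, 48 mm over their outsides, 30 mm squeezed. 60 mm beside them is clear above 4 mm.
- catch (a joint): How far each tab of the first catch is pushed in, m: 0 free, 0.009 fully squeezed. The tabs move together; each takes 4 N to start, about 8 N to bottom. From about 0.006 its steel hook clears the tongue at the gate's top corner and a plunger pushes the gate ajar at once; let go, the tabs spring back and the gate stays ajar.
- gate (a joint): Angle of the jam gate, rad: 0 shut, 1.75 end stop. White panel 186 long, 16 thick, top 127 mm above the bench, hinged at its left end seen from the robot (+y of the unit); opening swings the free end towards -x, clockwise from above. Off the first catch it stands ajar at about 0.1, stopped at about 0.13 by the safety bolt until the paddle is squeezed.
- gate_hinge (a point): On the gate's upright hinge axis, 100 mm above the bench, -163 mm in x and +100 mm in y from the unit's origin; axes as the unit's, not turning. The hinge is sprung to shut: 2 N at the handle when ajar, 4 N when square. A ball detent resists from 0.7 to 1.05 rad, peak about 7 N at the handle; let go beyond it, the gate falls back and rests at about 1.05.
- handle_grip (a point): The gate's handle, turning with the gate: charcoal bar, green thumb paddle in front. Origin midway between them, 121 mm above the bench; in the gate's frame 57 mm in front of the hinge axis, 130 mm along from it. Gate shut, its axes are the unit's; it turns by minus the gate's angle about z. Grip from above: one finger behind the bar, one in front of the paddle, 28 mm over both, 20 mm squeezed.
- bar_back (a point): Middle of the bar's back face, +14 mm in x from the handle's origin, axes as the handle's. The bar is 84 long (y), 30 high, 8 mm thick; behind it is 36 mm of free space to the gate, open from above, between end posts 68 mm apart.
- paddle (a joint): How far the thumb paddle is squeezed towards the bar (+x of the handle), m: 0 free, 0.008 fully in; 4 N to start, about 9 N to bottom. Paddle 46 (y) x 32 (z) x 6 mm, its front face at x = -14 mm of the handle when free. From about 0.005 the safety bolt at the gate's free end is clear of its keeper.
- marker: Bystander: black marker pen with a blue cap, 112 x 14 x 14 mm, lying on the unit's top behind the gate. Origin under its middle.
- note_pad: Bystander: yellow note pad, 76 x 76 x 10 mm, lying on the unit's top behind the catch. Origin at the middle of its underside.
- tape_roll: Bystander: grey roll of tape lying flat, 100 mm across, 25 mm high, on the bench in front of the unit, right of the gate. Origin at the middle of its underside.
- spare_roller: Bystander: black rubber feed roller standing on end, 26 mm across, 44 mm high, on the bench left of the hinge. Origin at the middle of its underside.
- screwdriver: Bystander: red screwdriver, 200 mm long, lying on the bench to the right.
- mug: Bystander: white mug, 80 mm across, 95 mm high, on the bench to the left. Origin at the middle of its underside.
- staple_box: Bystander: red staple box, 75 x 55 x 30 mm, on the bench to the left. Origin at the middle of its underside.

How it is judged:
By the outcome, as a careful person would: the job done as asked, in the order asked, and still so for the second after the job is handed in, while the arm keeps its last pose, push and grip.
It also fails if it takes over 48 s, if anything falls off the work surface, if the arm or the gripper's body presses on something with over 40 N, if the wrist force passes 120 N, or if a joint passes its speed limit or range.

## Robot

A 7-joint arm with a two-finger parallel gripper is mounted at the origin on the work surface. World frame = base frame: x ahead of the robot, y to its left, z up, the work surface at z = 0. Lengths are in m, angles in rad, forces in N, time in s.
With the tool pointing down it reaches from about 0.4 to 0.875 m from the base axis. Payload 6.5 kg.
Tool frame: the origin (TCP) lies at the centre of the arm's flange, where the gripper is bolted on; the fingertips stand 173 mm ahead of it and the grasp point (between the pads) lies 155 mm ahead of it (manip.tcp_to_grasp is the distance from the TCP to the grasp point, in m); z points along the fingers, y is the line along which they close (so a half turn about z gives the same grasp; the last joint's range is limited). The gripper opens to 85 mm and grips with 20 to 120 N. Pads are 22 mm wide; open, the fingers measure 114 mm over their backs; the gripper's body (76 mm by 85 mm) begins 54 mm behind the grasp point. The pads swing forward as they close: fully open they stand 13 mm farther back than shut.
Start: joints at [-1.341, 0.536, -0.004, 1.538, 0.003, 1.067, -0.071], TCP at [0.189, 0.622, 0.405] pointing down, gripper open.
Joint ranges: [-2.7, 2.7], [-0.37, 2.16], [-1.27, 1.26], [0.24, 2.4], [-1.31, 4.45], [0.19, 1.91], [-2.76, 2.76]. Speed limits (rad/s): [2.39, 2.39, 3.14, 3.14, 3.14, 3.14, 3.14].

## Interface

Orientations are given as a 3x3 rotation matrix whose columns are the frame's x, y, z axes.
In Python, from cell import manip, optics, job gives the robot as it stands. The module is installed in compiled form; this text tells all that it offers.
- The arm moves only by the tool servo_tool, never from a script. Its argument "steps" is a list of rows, each an object of numbers: "x", "y", "z": the shift along the tool's x, y, z in m; "ax", "ay", "az": the turn, a rotation vector about the tool's x, y, z in rad. A call has 1 to 10 rows; each row shifts and turns the commanded pose from where the row before left it, along the tool's axes as they then stand; what a row does not reach is not made up. A row lasts 1/10 s, in which the tool goes at most 50 mm and 8.59 degrees, less where a joint would pass 70% of its speed; a pose out of reach is approached as far as the arm can. A call is refused whole if a number of a shift passes 0.05 or a number of a turn 0.15, either way. A call with a gripper value outside its range is refused whole. "gripper" is the opening, from 0 (shut) to 1 (fully open), set as the call begins (left out, the last holds). The fingers move at their own pace and stop on an object; "grip_force" is the grip in N (left out, the last holds). Time passes only in rows, so rows that do not move let the fingers close. It gives the time, the measured TCP pose, the force, the opening and the grip force at its end, in the units of the state.
- manip.get_obs(): the state, without advancing time (a new reading comes with each control period).
- optics.read_camera(name): name is "side" or "top"; returns a dict with "img" (400x640x3 uint8, blue, green, red), "mtx" (3x3 intrinsics, pixels), "pose" (4x4, takes a point from camera to world coordinates). Camera axes: x right, y up, looking along -z (the intrinsics and any distortion apply to the point x, -y, -z); pixel columns grow to the right and rows downward; lengths in m; the calibration is good to about 2 mm. A picture is of the moment at which its call begins. There is no depth.
- job.job_done(): hands the job in; it is judged then, once.
The state is a dict: "t": time; "joint_positions": joint angles; "dq": joint speeds; "effort": joint torques, N m; "position": TCP position; "tool_rot": TCP orientation; "force": force on the tool from outside, world axes, zero at the start; "ft_torque": the same for the moment, N m; "width": finger opening in m; "grip_force": force on a finger pad.
Only numpy, scipy, OpenCV 4.12 (cv2) and the standard library are available. Lean on these libraries where they do the work, as an engineer would, in place of code of your own. Each camera call takes 0.05 s, during which the arm holds its last target. There are 200 camera calls.

## Working session

There is one attempt and no reset: what is moved stays moved. The work goes in short steps, Python scripts to look and compute and a tool call to move; the robot and the scene stay as the last step left them, time stands still between calls to the robot, and variables do not carry over. Pictures are saved under pics/ and viewed, at most 10 in all, crops included, and the job is handed in when it is done.

Besides the shell and the picture viewer there is one more tool, called after "Request:" as name([rows], argument=value, ...), one row to a line, values as JSON. servo_tool: Moves the arm, as the interface text tells. Its arguments: {"type":"object","properties":{"steps":{"type":"array","items":{"type":"object","properties":{"x":{"type":"number"},"y":{"type":"number"},"z":{"type":"number"},"ax":{"type":"number"},"ay":{"type":"number"},"az":{"type":"number"}}}},"gripper":{"type":"number"},"grip_force":{"type":"number"}},"required":["steps"]}

```bash
mkdir -p pics; python3 - <<'E'
from cell import manip, optics, job
import cv2
o=manip.get_obs()
print(o['t'],o['position'],o['tool_rot'],o['width'],manip.tcp_to_grasp)
for n in('side','top'):
    c=optics.read_camera(n);cv2.imwrite(f'pics/{n}0.png',c['img']);print(n,c['mtx'],c['pose'],[k for k in c])
E
```

```text
0.0 [0.18936664 0.62146425 0.40381113] [[-9.56597821e-01  2.91411090e-01 -4.30766363e-04]
 [ 2.91411397e-01  9.56596316e-01 -1.69856862e-03]
 [-8.29122164e-05 -1.75037726e-03 -9.99998465e-01]] 0.0851989681056121 0.1547
side [[510.70431834   0.         313.93432225]
 [  0.         510.70431834 197.34620487]
 [  0.           0.           1.        ]] [[ 0.82144874  0.339821   -0.45797779 -0.14021315]
 [-0.57013126  0.50784187 -0.64579175 -0.97852485]
 [ 0.0131267   0.79159227  0.61090864  1.04332192]
 [ 0.          0.          0.          1.        ]] ['img', 'mtx', 'pose']
top [[378.27321794   0.         322.29707765]
 [  0.         378.27321794 202.7465735 ]
 [  0.           0.           1.        ]] [[ 0.00954044  0.99055715 -0.13676809  0.41297349]
 [-0.9997065   0.01249438  0.02075593  0.00544299]
 [ 0.02226877  0.13652993  0.99038562  1.30835476]
 [ 0.          0.          0.          1.        ]] ['img', 'mtx', 'pose']
```

View pics/top0.png

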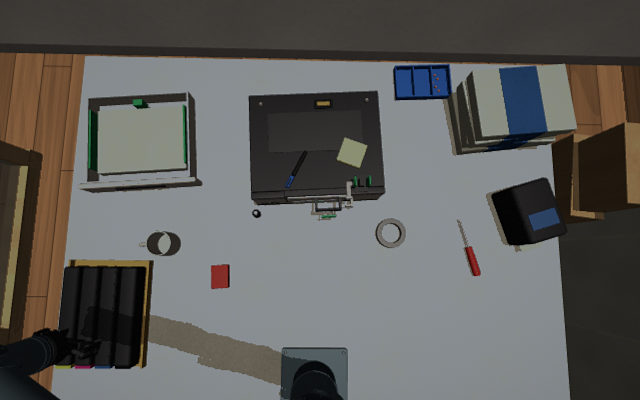

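View pics/side0.png

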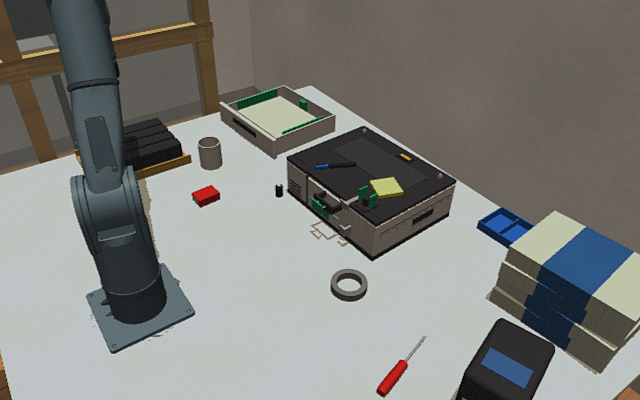

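The top view shows the feeder at about columns 249-384, rows 91-204, with the catch near (362,181) and the handle near (328,212). In the side view the catch is at (368,195) and the handle at (325,203). I'll enlarge both.

```bash
python3 - <<'E'
import cv2
a=cv2.imread('pics/top0.png')[85:225,240:400];b=cv2.imread('pics/side0.png')[120:265,275:465]
cv2.imwrite('pics/tc.png',cv2.resize(a,None,fx=5,fy=4.2857,interpolation=cv2.INTER_CUBIC) if 0 else cv2.resize(a,None,fx=4,fy=4,interpolation=cv2.INTER_CUBIC))
cv2.imwrite('pics/sc.png',cv2.resize(b,None,fx=4,fy=4,interpolation=cv2.INTER_CUBIC))
E
```

```text
(no output)
```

View pics/tc.png

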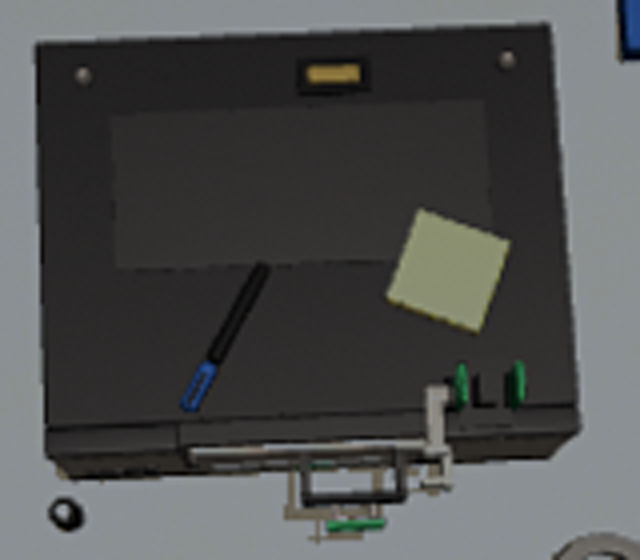

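View pics/sc.png

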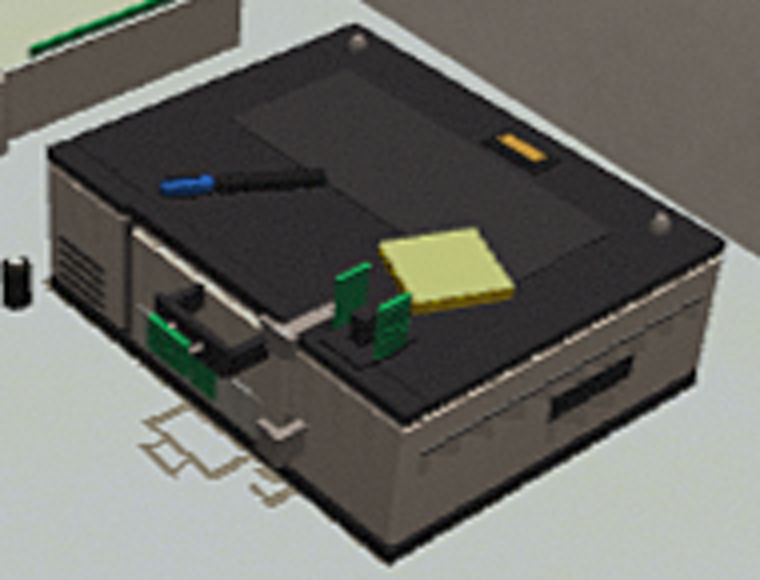

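```bash
cat > h.py <<'E'
import numpy as np,cv2
from scipy.optimize import least_squares
def proj(c,P):
    M,T=c['mtx'],np.linalg.inv(c['pose']); q=(T[:3,:3]@np.asarray(P,float).T).T+T[:3,3]
    return np.c_[M[0,2]+M[0,0]*q[:,0]/-q[:,2], M[1,2]+M[1,1]*q[:,1]/q[:,2]]
def feeder(v,L):
    L=np.atleast_2d(L); c,s=np.cos(v[2]),np.sin(v[2])
    return np.c_[v[0]+c*L[:,0]-s*L[:,1], v[1]+s*L[:,0]+c*L[:,1], L[:,2]]
E
python3 - <<'E'
from h import *
from cell import optics
t,s=optics.read_camera('top'),optics.read_camera('side')
C=[(.17,.21,.145),(.17,-.21,.145),(-.17,-.21,.145),(-.17,.21,.145)]
T=[(-.135,-.1135,.195),(-.135,-.1565,.195)]
pt=np.array([(36,44),(551,24),(580,407),(47,428)])/4+(240,85)
ps=np.array([(357,25),(722,243),(405,425),(50,152),(354,268),(394,298)])/4+(275,120)
f=lambda v:np.r_[proj(t,feeder(v,C))-pt,proj(s,feeder(v,C+T))-ps].ravel()
r=least_squares(f,[.75,.0,0],loss='soft_l1');v=r.x
print(v,f(v).reshape(-1,2).round(1).tolist())
c,sn=np.cos(v[2]),np.sin(v[2])
for n,L in dict(catch=(-.135,-.135,.175),hinge=(-.163,.1,.1),handle=(-.22,-.03,.121)).items(): print(n,feeder(v,L))
E
```

```text
[7.64357769e-01 5.89011699e-04 5.77479166e-02] [[0.1, -1.4], [1.1, -1.1], [1.3, 6.3], [-0.2, 7.0], [-0.2, -1.9], [2.2, -1.1], [0.1, -2.5], [-1.7, -2.1], [-0.4, 0.3], [0.2, 0.3]]
catch [[ 0.63737444 -0.14197759  0.175     ]]
hinge [[0.5958579  0.09101464 0.1       ]]
handle [[ 0.54645597 -0.04205846  0.121     ]]
```

```bash
python3 - <<'E'
from h import *
from cell import optics,manip
t,s=optics.read_camera('top'),optics.read_camera('side')
C=[(.17,.21,.145),(.17,-.21,.145),(-.17,-.21,.145),(-.17,.21,.145)]
T=[(-.135,-.1135,.195),(-.135,-.1565,.195)]
pt=np.array([(36,44),(551,24),(580,432),(49,456)])/4+(240,85)
ps=np.array([(357,25),(722,243),(405,425),(50,152),(354,268),(394,298)])/4+(275,120)
f=lambda v:np.r_[proj(t,feeder(v,C))-pt,proj(s,feeder(v,C+T))-ps].ravel()
r=least_squares(f,[.75,.0,0],loss='soft_l1');v=r.x
print(v,f(v).reshape(-1,2).round(1).tolist())
for n,L in dict(catch=(-.135,-.135,.175),hinge=(-.163,.1,.1),handle=(-.22,-.03,.121)).items(): print(n,feeder(v,L))
o=manip.get_obs();print(o['position'],o['t'],np.arctan2(o['tool_rot'][1,1],o['tool_rot'][0,1]))
print(o['tool_rot'].T@(np.r_[feeder(v,(-.135,-.135,.175))[0]+[0,0,.155]]-o['position']))
E
```

```text
[ 7.62782876e-01 -1.63917364e-04  5.95961714e-02] [[0.2, -0.8], [1.2, -0.8], [1.6, 0.4], [-0.4, 0.6], [-0.6, -1.7], [2.1, -0.9], [-0.0, -2.1], [-2.0, -1.8], [-0.6, 0.7], [0.1, 0.6]]
catch [[ 0.63606327 -0.14296497  0.175     ]]
hinge [[0.59411616 0.08995012 0.1       ]]
handle [[ 0.54496027 -0.04321406  0.121     ]]
[0.18943119 0.62165662 0.40438032] 0.3 1.2750477324267562
[-0.65009189 -0.60120562  0.07477404]
```

Request:
servo_tool([
  {"x": -0.03,"y": -0.027},
  {"x": -0.03,"y": -0.027},
  {"x": -0.03,"y": -0.027},
  {"x": -0.03,"y": -0.027},
  {"x": -0.03,"y": -0.027},
  {"x": -0.03,"y": -0.027},
  {"x": -0.03,"y": -0.027},
  {"x": -0.03,"y": -0.027},
  {"x": -0.03,"y": -0.027},
  {"x": -0.03,"y": -0.027},
], gripper=1, grip_force=30)

```text
invalid input at $.steps[0]: expected keys x, y, z, ax, ay, az
```

Request:
servo_tool([
  {"x": -0.03,"y": -0.027},
  {"x": -0.03,"y": -0.027},
  {"x": -0.03,"y": -0.027},
  {"x": -0.03,"y": -0.027},
  {"x": -0.03,"y": -0.027},
  {"x": -0.03,"y": -0.027},
  {"x": -0.03,"y": -0.027},
  {"az": -0.12},
  {"az": -0.12},
  {"az": -0.115},
])

```text
invalid input at $.steps[0]: expected keys x, y, z, ax, ay, az
```

```bash
cat >> h.py <<'E'
V=np.array([.76278,-.00016,.0596])
def rel(o,p,yaw):
    """tool-frame shift of the TCP to put the grasp point at p, and az turn for tool-y at yaw"""
    R=o['tool_rot']; y=np.arctan2(R[1,1],R[0,1])
    print('t',o['t'],'shift',(R.T@(np.r_[p]+[0,0,.155]-o['position'])).round(4),'az',round(-(yaw-y),4),'tilt',R[:2,2].round(3),'F',o['force'].round(1),'w',round(o['width'],4))
E
python3 - <<'E'
from h import *
from cell import manip,optics
rel(manip.get_obs(),feeder(V,(-.135,-.135,.175))[0],1.6304)
E
```

```text
t 0.3 shift [-0.6501 -0.6012  0.0748] az -0.3554 tilt [-0.    -0.001] F [ 0.  -0.4  0.4] w 0.0855
```

All six keys are needed in each row.

Request:
servo_tool([
  {"x": -0.03,"y": -0.028,"z": 0,"ax": 0,"ay": 0,"az": 0},
  {"x": -0.03,"y": -0.028,"z": 0,"ax": 0,"ay": 0,"az": 0},
  {"x": -0.03,"y": -0.028,"z": 0,"ax": 0,"ay": 0,"az": 0},
  {"x": -0.03,"y": -0.028,"z": 0,"ax": 0,"ay": 0,"az": 0},
  {"x": -0.03,"y": -0.028,"z": 0,"ax": 0,"ay": 0,"az": 0},
  {"x": -0.03,"y": -0.028,"z": 0,"ax": 0,"ay": 0,"az": 0},
  {"x": -0.03,"y": -0.028,"z": 0,"ax": 0,"ay": 0,"az": 0},
  {"x": -0.03,"y": -0.028,"z": 0,"ax": 0,"ay": 0,"az": 0},
  {"x": -0.03,"y": -0.028,"z": 0,"ax": 0,"ay": 0,"az": 0},
  {"x": -0.03,"y": -0.028,"z": 0,"ax": 0,"ay": 0,"az": 0},
], gripper=1, grip_force=30)

```text
t: 1.3
position: [0.3954, 0.2649, 0.4049]
tool_rot: [[-0.957, 0.291, 0.0], [0.291, 0.957, 0.0], [-0.0, 0.001, -1.0]]
force: [1.0, 0.4, 0.0]
width: 0.0853
grip_force: 0.0
```

Request:
servo_tool([
  {"x": -0.03,"y": -0.028,"z": 0,"ax": 0,"ay": 0,"az": 0},
  {"x": -0.03,"y": -0.028,"z": 0,"ax": 0,"ay": 0,"az": 0},
  {"x": -0.03,"y": -0.028,"z": 0,"ax": 0,"ay": 0,"az": 0},
  {"x": -0.03,"y": -0.028,"z": 0,"ax": 0,"ay": 0,"az": 0},
  {"x": -0.03,"y": -0.028,"z": 0,"ax": 0,"ay": 0,"az": 0},
  {"x": -0.03,"y": -0.028,"z": 0,"ax": 0,"ay": 0,"az": 0},
  {"x": -0.03,"y": -0.028,"z": 0,"ax": 0,"ay": 0,"az": 0},
  {"x": 0,"y": 0,"z": 0,"ax": 0,"ay": 0,"az": -0.12},
  {"x": 0,"y": 0,"z": 0,"ax": 0,"ay": 0,"az": -0.12},
  {"x": 0,"y": 0,"z": 0,"ax": 0,"ay": 0,"az": -0.115},
])

```text
t: 2.3
position: [0.5387, 0.0174, 0.4046]
tool_rot: [[-0.998, -0.063, -0.0], [-0.063, 0.998, -0.0], [0.0, -0.0, -1.0]]
force: [0.1, -0.0, 0.1]
width: 0.0855
grip_force: 0.0
```

```bash
python3 - <<'E'
from h import *
from cell import manip,optics
rel(manip.get_obs(),feeder(V,(-.135,-.135,.175))[0],1.6304)
E
```

```text
t 2.3 shift [-0.0871 -0.1662  0.0746] az 0.0037 tilt [-0. -0.] F [ 0.1 -0.   0.1] w 0.0855
```

Request:
servo_tool([
  {"x": -0.022,"y": -0.042,"z": 0,"ax": 0,"ay": 0,"az": 0},
  {"x": -0.022,"y": -0.042,"z": 0,"ax": 0,"ay": 0,"az": 0},
  {"x": -0.022,"y": -0.042,"z": 0,"ax": 0,"ay": 0,"az": 0},
  {"x": -0.021,"y": -0.04,"z": 0,"ax": 0,"ay": 0,"az": 0.004},
  {"x": 0,"y": 0,"z": 0.02,"ax": 0,"ay": 0,"az": 0},
  {"x": 0,"y": 0,"z": 0.02,"ax": 0,"ay": 0,"az": 0},
  {"x": 0,"y": 0,"z": 0,"ax": 0,"ay": 0,"az": 0},
])

```text
t: 3.0
position: [0.6342, -0.1426, 0.3617]
tool_rot: [[-0.998, -0.055, -0.006], [-0.055, 0.998, 0.001], [0.005, 0.001, -1.0]]
force: [-0.8, -0.1, -0.8]
width: 0.0854
grip_force: 0.0
```

```bash
python3 - <<'E'
from h import *
from cell import manip,optics
rel(manip.get_obs(),feeder(V,(-.135,-.135,.175))[0],1.6304)
s=optics.read_camera('side')
cv2.imwrite('pics/s1.png',cv2.resize(s['img'][100:250,280:460],None,fx=4,fy=4,interpolation=cv2.INTER_CUBIC))
E
```

```text
t 3.0 shift [-0.002  -0.0005  0.0317] az -0.0047 tilt [-0.006  0.001] F [-0.8 -0.1 -0.8] w 0.0854
```

View pics/s1.png

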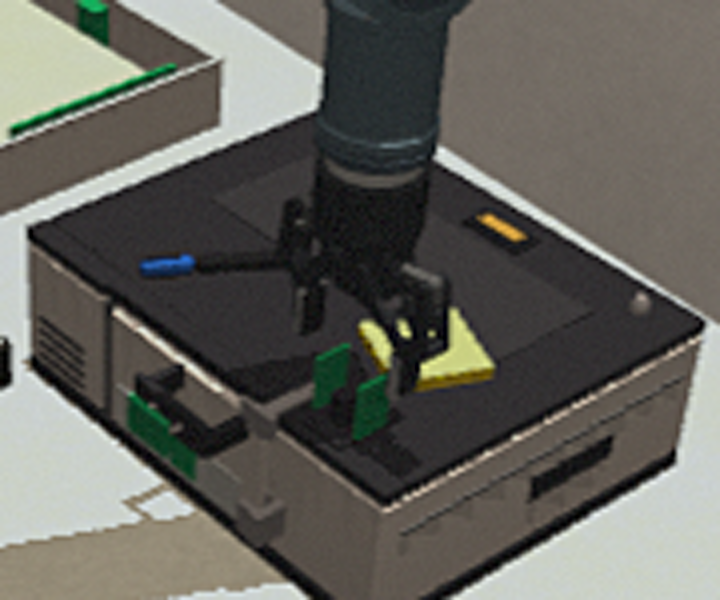

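Fingertips at (312,330) and (403,390) straddle the two tabs at (333,352) and (372,383), centred. I'll descend and pinch.

Request:
servo_tool([
  {"x": -0.002,"y": 0,"z": 0.016,"ax": 0,"ay": 0,"az": -0.004},
  {"x": 0,"y": 0,"z": 0.014,"ax": 0,"ay": 0,"az": 0},
  {"x": 0,"y": 0,"z": 0,"ax": 0,"ay": 0,"az": 0},
])

```text
t: 3.35
position: [0.6365, -0.1421, 0.3324]
tool_rot: [[-0.998, -0.06, -0.004], [-0.06, 0.998, 0.001], [0.004, 0.001, -1.0]]
force: [-0.7, -0.0, -0.2]
width: 0.0857
grip_force: 0.0
```

Request:
servo_tool([
  {"x": 0,"y": 0,"z": 0,"ax": 0,"ay": 0,"az": 0},
  {"x": 0,"y": 0,"z": 0,"ax": 0,"ay": 0,"az": 0},
  {"x": 0,"y": 0,"z": 0,"ax": 0,"ay": 0,"az": 0},
  {"x": 0,"y": 0,"z": 0,"ax": 0,"ay": 0,"az": 0},
  {"x": 0,"y": 0,"z": 0,"ax": 0,"ay": 0,"az": 0},
  {"x": 0,"y": 0,"z": 0,"ax": 0,"ay": 0,"az": 0},
  {"x": 0,"y": 0,"z": 0,"ax": 0,"ay": 0,"az": 0},
], gripper=0.25)

```text
t: 4.05
position: [0.6382, -0.1394, 0.3368]
tool_rot: [[-0.998, -0.062, 0.002], [-0.062, 0.998, 0.005], [-0.002, 0.005, -1.0]]
force: [-2.1, 8.3, 10.2]
width: 0.0274
grip_force: 31.3
```

```bash
python3 - <<'E'
from h import *
from cell import manip,optics
rel(manip.get_obs(),feeder(V,(-.135,-.135,.175))[0],1.6304)
s=optics.read_camera('side');t=optics.read_camera('top')
cv2.imwrite('pics/s2.png',np.hstack([cv2.resize(i,(400,360),interpolation=cv2.INTER_CUBIC) for i in (s['img'][160:250,300:400],t['img'][150:222,300:380])]))
E
```

```text
t 4.05 shift [ 0.0023 -0.0035  0.0068] az 0.0023 tilt [0.002 0.005] F [-2.1  8.3 10.2] w 0.0274
```

View pics/s2.png

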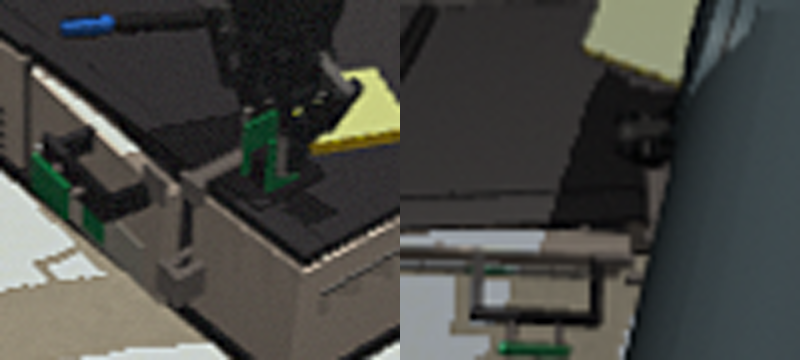

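Left panel: a dark gap at (185,210) shows the gate ajar, with the tabs squeezed. Now release, rise and compute the handle pose.

Request:
servo_tool([
  {"x": 0,"y": 0,"z": 0,"ax": 0,"ay": 0,"az": 0},
  {"x": 0,"y": 0,"z": 0,"ax": 0,"ay": 0,"az": 0},
  {"x": 0,"y": 0,"z": 0,"ax": 0,"ay": 0,"az": 0},
  {"x": 0,"y": 0,"z": -0.015,"ax": 0,"ay": 0,"az": 0},
  {"x": 0,"y": 0,"z": -0.03,"ax": 0,"ay": 0,"az": 0},
  {"x": 0,"y": 0,"z": -0.035,"ax": 0,"ay": 0,"az": 0},
], gripper=1)

```text
t: 4.75
position: [0.6368, -0.1433, 0.4161]
tool_rot: [[-0.998, -0.058, -0.001], [-0.058, 0.998, -0.001], [0.001, -0.0, -1.0]]
force: [0.5, -0.5, -0.5]
width: 0.0851
grip_force: 0.0
```

Request:
servo_tool([
  {"x": 0.025,"y": 0.025,"z": 0,"ax": 0,"ay": 0,"az": 0.14},
  {"x": 0.025,"y": 0.025,"z": 0,"ax": 0,"ay": 0,"az": 0.14},
  {"x": 0.025,"y": 0.025,"z": 0,"ax": 0,"ay": 0,"az": 0.14},
  {"x": 0,"y": 0,"z": 0,"ax": 0,"ay": 0,"az": 0.14},
  {"x": 0,"y": 0,"z": 0,"ax": 0,"ay": 0,"az": 0.14},
  {"x": 0,"y": 0,"z": 0,"ax": 0,"ay": 0,"az": 0.14},
  {"x": 0,"y": 0,"z": 0,"ax": 0,"ay": 0,"az": 0.14},
  {"x": 0,"y": 0,"z": 0,"ax": 0,"ay": 0,"az": 0.14},
  {"x": 0,"y": 0,"z": 0,"ax": 0,"ay": 0,"az": 0.14},
  {"x": 0,"y": 0,"z": 0,"ax": 0,"ay": 0,"az": 0.14},
], gripper=0.6)

```text
t: 5.75
position: [0.5692, -0.063, 0.4163]
tool_rot: [[-0.222, 0.975, 0.002], [0.975, 0.222, 0.0], [-0.0, 0.002, -1.0]]
force: [0.1, -0.1, -0.5]
width: 0.0516
grip_force: 0.0
```

```bash
cat >> h.py <<'E'
H=feeder(V,(-.163,.1,.121))[0]
def handle(g,dx=0,dy=0):
    a=V[2]-g; l=np.array([-.057+dx,-.13+dy]); c,s=np.cos(a),np.sin(a)
    return H+[c*l[0]-s*l[1],s*l[0]+c*l[1],0],a
E
python3 - <<'E'
from h import *
from cell import manip,optics
o=manip.get_obs();p,a=handle(.1);print(p,a);rel(o,p,a)
s=optics.read_camera('side');t=optics.read_camera('top')
for c in(s,t):print([proj(c,[handle(g)[0]]).round(1).tolist() for g in(0,.1)])
cv2.imwrite('pics/s3.png',np.hstack([cv2.resize(s['img'][180:240,290:380],(540,360),interpolation=cv2.INTER_CUBIC)]))
cv2.imwrite('pics/t3.png',np.vstack([cv2.resize(s['img'][170:240,290:390],(700,290*7//7),interpolation=cv2.INTER_CUBIC),cv2.resize(t['img'][180:223,280:385],(700,290),interpolation=cv2.INTER_CUBIC)]))
E
```

```text
[ 0.53190888 -0.03763836  0.121     ] -0.040400000000000005
t 5.75 shift [ 0.0331 -0.031   0.1402] az 0.2638 tilt [0.002 0.   ] F [ 0.1 -0.1 -0.5] w 0.0516
[[[320.0, 205.0]], [[315.2, 205.6]]]
[[[329.7, 212.9]], [[327.9, 217.0]]]
```

View pics/t3.png

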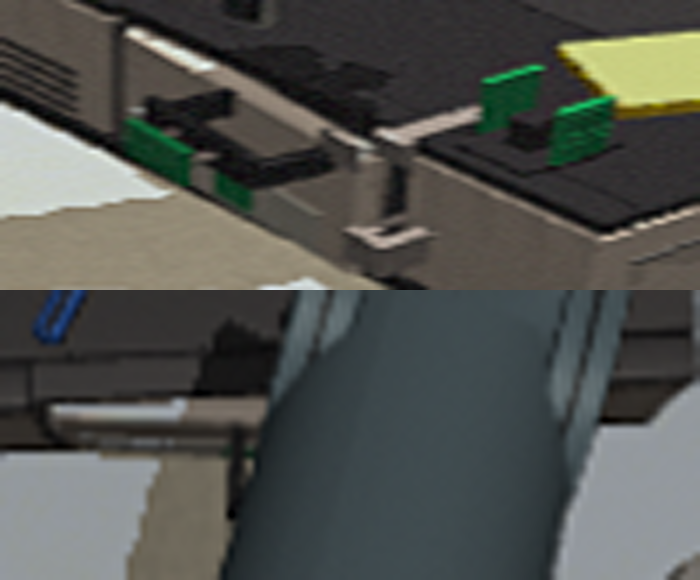

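```bash
python3 - <<'E'
from h import *
from cell import optics
s=optics.read_camera('side')
for g in(0,.05,.1,.13):
    P=[handle(g,dx,dy)[0]+[0,0,dz] for dx,dy,dz in((-.014,.023,.016),(-.014,-.023,-.016),(.006,.042,.015),(.006,-.042,.015))]
    q=proj(s,P); print(g,((q-[290,170])*[7,290/70]).round().tolist())
E
```

```text
0 [[149.0, 118.0], [217.0, 187.0], [159.0, 96.0], [287.0, 155.0]]
0.05 [[134.0, 119.0], [197.0, 189.0], [147.0, 96.0], [266.0, 158.0]]
0.1 [[118.0, 119.0], [177.0, 190.0], [135.0, 97.0], [245.0, 160.0]]
0.13 [[109.0, 118.0], [165.0, 190.0], [128.0, 97.0], [232.0, 161.0]]
```

Request:
servo_tool([
  {"x": 0.017,"y": -0.015,"z": 0,"ax": 0,"ay": 0,"az": 0},
  {"x": 0.016,"y": -0.015,"z": 0,"ax": 0,"ay": 0,"az": 0},
  {"x": 0,"y": 0,"z": 0.02,"ax": 0,"ay": 0,"az": 0.13},
  {"x": 0,"y": 0,"z": 0.02,"ax": 0,"ay": 0,"az": 0.124},
  {"x": 0,"y": 0,"z": 0.02,"ax": 0,"ay": 0,"az": 0},
  {"x": 0,"y": 0,"z": 0,"ax": 0,"ay": 0,"az": 0},
  {"x": 0,"y": 0,"z": 0,"ax": 0,"ay": 0,"az": 0},
])

```text
t: 6.6
position: [0.5325, -0.0374, 0.3554]
tool_rot: [[0.022, 1.0, 0.0], [1.0, -0.022, -0.0], [-0.0, 0.0, -1.0]]
force: [-0.1, -0.1, 0.4]
width: 0.0512
grip_force: 0.0
```

```bash
python3 - <<'E'
from h import *
from cell import manip,optics
o=manip.get_obs();p,a=handle(.085);rel(o,p,a)
s=optics.read_camera('side')
cv2.imwrite('pics/s4.png',cv2.resize(s['img'][150:240,270:390],None,fx=6,fy=6,interpolation=cv2.INTER_CUBIC))
E
```

```text
t 6.6 shift [-0.0011  0.0013  0.0794] az 0.0034 tilt [ 0. -0.] F [-0.1 -0.1  0.4] w 0.0512
```

View pics/s4.png

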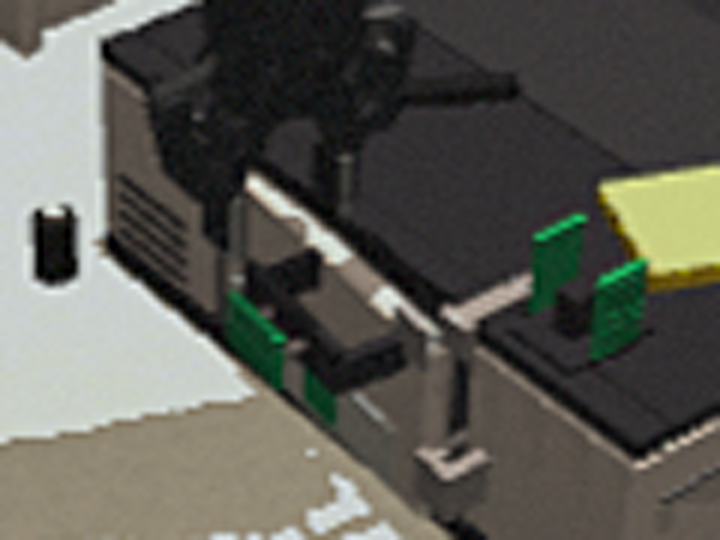

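The fingertips at (230,235) and (340,190) hang above the paddle (corner at (230,292)) and behind the bar, and the handle position agrees with my model. Descending.

Request:
servo_tool([
  {"x": -0.001,"y": 0.001,"z": 0.02,"ax": 0,"ay": 0,"az": 0.003},
  {"x": 0,"y": 0,"z": 0.02,"ax": 0,"ay": 0,"az": 0},
  {"x": 0,"y": 0,"z": 0.015,"ax": 0,"ay": 0,"az": 0},
  {"x": 0,"y": 0,"z": 0,"ax": 0,"ay": 0,"az": 0},
])

```text
t: 7.05
position: [0.5329, -0.0381, 0.2988]
tool_rot: [[0.026, 1.0, -0.002], [1.0, -0.026, 0.0], [0.0, -0.002, -1.0]]
force: [-0.2, -0.1, 1.0]
width: 0.051
grip_force: 0.0
```

Request:
servo_tool([
  {"x": 0,"y": 0,"z": 0.012,"ax": 0,"ay": 0,"az": 0},
  {"x": 0,"y": 0,"z": 0.012,"ax": 0,"ay": 0,"az": 0},
  {"x": 0,"y": 0,"z": 0,"ax": 0,"ay": 0,"az": 0},
  {"x": 0,"y": 0,"z": 0,"ax": 0,"ay": 0,"az": 0},
])

```text
t: 7.45
position: [0.5332, -0.0382, 0.2756]
tool_rot: [[0.027, 1.0, -0.0], [1.0, -0.027, -0.0], [-0.0, -0.0, -1.0]]
force: [-0.3, 0.4, 0.2]
width: 0.051
grip_force: 0.0
```

Request:
servo_tool([
  {"x": 0,"y": 0,"z": 0,"ax": 0,"ay": 0,"az": 0},
  {"x": 0,"y": 0,"z": 0,"ax": 0,"ay": 0,"az": 0},
  {"x": 0,"y": 0,"z": 0,"ax": 0,"ay": 0,"az": 0},
  {"x": 0,"y": 0,"z": 0,"ax": 0,"ay": 0,"az": 0},
  {"x": 0,"y": 0,"z": 0,"ax": 0,"ay": 0,"az": 0},
  {"x": 0,"y": 0,"z": 0,"ax": 0,"ay": 0,"az": 0},
], gripper=0.1, grip_force=45)

```text
t: 8.05
position: [0.535, -0.0376, 0.2767]
tool_rot: [[0.028, 1.0, 0.005], [1.0, -0.028, 0.001], [0.001, 0.005, -1.0]]
force: [5.5, 2.1, -1.2]
width: 0.0194
grip_force: 44.1
```

```bash
python3 - <<'E'
from h import *
from cell import manip,optics
o=manip.get_obs();p,a=handle(.085);rel(o,p,a);print(o['position'],o['grip_force'])
# gate angle arc plan: centre the handle at the hinge, constant tool-frame row for d rad per row
R=o['tool_rot'];d=.1
hv=R.T@(H-o['position']); print('hinge in tool',hv.round(4))
q=cv2.Rodrigues(np.array([0,0,d]))[0]; print('row',((np.eye(3)-q)@(hv*[1,1,0])).round(5))
E
```

```text
t 8.05 shift [-0.0009 -0.0012  0.0007] az -0.0024 tilt [0.005 0.001] F [ 5.5  2.1 -1.2] w 0.0194
[ 0.53500761 -0.03764321  0.27674183] 44.0904575586319
hinge in tool [0.1291 0.0547 0.1561]
row [ 0.00611 -0.01261  0.     ]
```

Width 19.4 mm means the paddle is fully squeezed. I'll start the swing about the hinge in arcs of 0.08 rad per row.

Request:
servo_tool([
  {"x": 0.0048,"y": -0.0101,"z": 0,"ax": 0,"ay": 0,"az": 0.08},
  {"x": 0.0048,"y": -0.0101,"z": 0,"ax": 0,"ay": 0,"az": 0.08},
  {"x": 0.0048,"y": -0.0101,"z": 0,"ax": 0,"ay": 0,"az": 0.08},
  {"x": 0.0048,"y": -0.0101,"z": 0,"ax": 0,"ay": 0,"az": 0.08},
  {"x": 0.0048,"y": -0.0101,"z": 0,"ax": 0,"ay": 0,"az": 0.08},
])

```text
t: 8.55
position: [0.4895, -0.0049, 0.2767]
tool_rot: [[0.417, 0.909, 0.004], [0.909, -0.417, 0.0], [0.002, 0.004, -1.0]]
force: [4.3, 1.5, -0.2]
width: 0.0192
grip_force: 45.1
```

```bash
cat > g.py <<'E'
from h import *
from cell import manip
o=manip.get_obs();R=o['tool_rot'];d=H-o['position']
print('t',o['t'],'gate from yaw',V[2]-np.arctan2(R[1,1],R[0,1]),'hinge in tool',(R.T@d).round(4),'F tool',(R.T@o['force']).round(1),'w',o['width'],'j',o['joint_positions'].round(2))
E
python3 g.py
```

```text
t 8.55 gate from yaw 0.48989403887527794 hinge in tool [0.1295 0.0549 0.1562] F tool [3.2 3.3 0.2] w 0.01923176280957202 j [-0.57  0.54  0.62  2.08 -0.5   0.67 -0.04]
```

Request:
servo_tool([
  {"x": 0.0048,"y": -0.0101,"z": 0,"ax": 0,"ay": 0,"az": 0.08},
  {"x": 0.0048,"y": -0.0101,"z": 0,"ax": 0,"ay": 0,"az": 0.08},
  {"x": 0.0048,"y": -0.0101,"z": 0,"ax": 0,"ay": 0,"az": 0.08},
  {"x": 0.0048,"y": -0.0101,"z": 0,"ax": 0,"ay": 0,"az": 0.08},
  {"x": 0.0048,"y": -0.0101,"z": 0,"ax": 0,"ay": 0,"az": 0.08},
  {"x": 0.0048,"y": -0.0101,"z": 0,"ax": 0,"ay": 0,"az": 0.08},
])

```text
t: 9.15
position: [0.4568, 0.0532, 0.2766]
tool_rot: [[0.789, 0.614, 0.001], [0.614, -0.789, 0.001], [0.001, 0.0, -1.0]]
force: [-3.0, 0.1, 12.1]
width: 0.0193
grip_force: 45.6
```

```bash
python3 g.py
```

```text
t 9.15 gate from yaw 0.9690595802912584 hinge in tool [0.1307 0.0553 0.1558] F tool [ -2.3  -1.9 -12.1] w 0.01929715477309134 j [-0.81  0.54  0.76  2.15 -0.61  0.67 -0.54]
```

Request:
servo_tool([
  {"x": 0.0048,"y": -0.0102,"z": 0,"ax": 0,"ay": 0,"az": 0.08},
  {"x": 0.0048,"y": -0.0102,"z": 0,"ax": 0,"ay": 0,"az": 0.08},
  {"x": 0.0048,"y": -0.0102,"z": 0,"ax": 0,"ay": 0,"az": 0.08},
])

```text
t: 9.45
position: [0.4514, 0.0867, 0.2766]
tool_rot: [[0.912, 0.41, -0.001], [0.41, -0.912, 0.001], [-0.0, -0.002, -1.0]]
force: [-5.3, 1.3, 14.3]
width: 0.0188
grip_force: 45.9
```

```bash
python3 g.py
```

```text
t 9.45 gate from yaw 1.208359930263802 hinge in tool [0.1316 0.0558 0.1555] F tool [ -4.3  -3.4 -14.3] w 0.01879787494933872 j [-0.93  0.57  0.83  2.16 -0.67  0.69 -0.8 ]
```

Request:
servo_tool([
  {"x": 0.0048,"y": -0.0103,"z": -0.0005,"ax": 0,"ay": 0,"az": 0.08},
  {"x": 0.0048,"y": -0.0103,"z": -0.0005,"ax": 0,"ay": 0,"az": 0.08},
  {"x": 0.0048,"y": -0.0103,"z": 0,"ax": 0,"ay": 0,"az": 0.08},
  {"x": 0.0048,"y": -0.0103,"z": 0,"ax": 0,"ay": 0,"az": 0.08},
  {"x": 0.0048,"y": -0.0103,"z": 0,"ax": 0,"ay": 0,"az": 0.08},
  {"x": 0,"y": 0,"z": 0,"ax": 0,"ay": 0,"az": 0},
])

```text
t: 10.05
position: [0.4604, 0.1439, 0.2767]
tool_rot: [[1.0, 0.025, -0.004], [0.025, -1.0, 0.001], [-0.004, -0.002, -1.0]]
force: [-10.2, 1.0, 10.0]
width: 0.0193
grip_force: 45.4
```

```bash
python3 g.py; python3 - <<'E'
from h import *
from cell import optics
s=optics.read_camera('side');t=optics.read_camera('top')
cv2.imwrite('pics/f.png',np.hstack([cv2.resize(i,(400,400),interpolation=cv2.INTER_CUBIC) for i in (s['img'][140:280,240:380],t['img'][100:270,230:400])]))
E
```

```text
t 10.05 gate from yaw 1.6052429289868753 hinge in tool [0.1329 0.0575 0.1551] F tool [-10.2  -1.2  -9.9] w 0.019260793847989004 j [-1.09  0.65  0.92  2.1  -0.77  0.77 -1.22]
```

View pics/f.png

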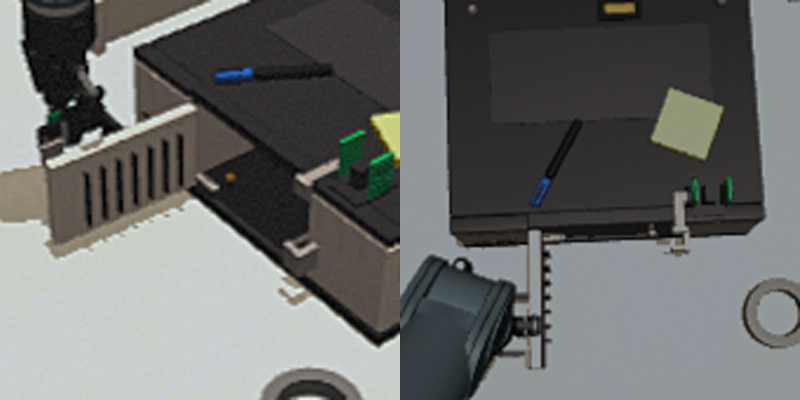

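The gate stands about square (vertical at column 536 in the top view), the handle is still squeezed and the bystanders haven't moved. A little further for margin, easing the 10 N radial pull.

Request:
servo_tool([
  {"x": 0.004,"y": -0.0052,"z": 0,"ax": 0,"ay": 0,"az": 0.04},
  {"x": 0.0035,"y": -0.0052,"z": 0,"ax": 0,"ay": 0,"az": 0.03},
  {"x": 0,"y": 0,"z": 0,"ax": 0,"ay": 0,"az": 0},
  {"x": 0,"y": 0,"z": 0,"ax": 0,"ay": 0,"az": 0},
  {"x": 0,"y": 0,"z": 0,"ax": 0,"ay": 0,"az": 0},
  {"x": 0,"y": 0,"z": 0,"ax": 0,"ay": 0,"az": 0},
])

```text
t: 10.75
position: [0.4655, 0.1533, 0.2766]
tool_rot: [[0.999, -0.045, -0.011], [-0.045, -0.999, 0.004], [-0.011, -0.004, -1.0]]
force: [-19.1, 4.3, 20.7]
width: 0.0196
grip_force: 45.9
```

```bash
python3 g.py
```

```text
t 10.75 gate from yaw 1.6750768622185528 hinge in tool [0.1331 0.0581 0.1539] F tool [-19.5  -3.6 -20.5] w 0.019550696358888862 j [-1.11  0.67  0.94  2.08 -0.79  0.8  -1.29]
```

Request:
servo_tool([
  {"x": -0.002,"y": 0,"z": -0.001,"ax": 0,"ay": 0,"az": 0},
  {"x": -0.002,"y": 0,"z": -0.001,"ax": 0,"ay": 0,"az": 0},
  {"x": 0,"y": 0,"z": 0,"ax": 0,"ay": 0,"az": 0},
  {"x": 0,"y": 0,"z": 0,"ax": 0,"ay": 0,"az": 0},
])

```text
t: 11.15
position: [0.4635, 0.1527, 0.2771]
tool_rot: [[0.999, -0.044, -0.003], [-0.044, -0.999, -0.002], [-0.003, 0.002, -1.0]]
force: [2.6, -2.0, -26.9]
width: 0.0191
grip_force: 46.4
```

```bash
python3 g.py
```

```text
t 11.15 gate from yaw 1.6748349900314925 hinge in tool [0.1337 0.0566 0.1558] F tool [ 2.7  1.8 26.9] w 0.01907921898454134 j [-1.12  0.67  0.94  2.09 -0.78  0.79 -1.3 ]
```

Request:
servo_tool([
  {"x": 0,"y": 0,"z": 0.001,"ax": 0,"ay": 0,"az": 0},
  {"x": 0,"y": 0,"z": 0,"ax": 0,"ay": 0,"az": 0},
  {"x": 0,"y": 0,"z": 0,"ax": 0,"ay": 0,"az": 0},
  {"x": 0,"y": 0,"z": 0,"ax": 0,"ay": 0,"az": 0},
])

```text
t: 11.55
position: [0.4637, 0.1528, 0.277]
tool_rot: [[0.999, -0.046, -0.003], [-0.046, -0.999, 0.0], [-0.003, 0.0, -1.0]]
force: [-4.0, 1.1, -18.6]
width: 0.0189
grip_force: 46.5
```

```bash
python3 g.py; python3 -c "
from cell import manip,job
o=manip.get_obs()
if abs(o['force']).max()<15 and .018<o['width']<.0215: print(job.job_done())"
```

```text
t 11.55 gate from yaw 1.6760033167705857 hinge in tool [0.1336 0.0568 0.1556] F tool [-3.9 -1.  18.6] w 0.018940784182156733 j [-1.11  0.67  0.94  2.09 -0.78  0.79 -1.29]
```

The hold is steady at 1.68 rad and all forces are well inside the limits, so I'm handing in.

```bash
python3 -c "
from cell import job
print(job.job_done())"
```

```text
the job is handed in; nothing more can be done
None
```

I handed the job in at about 11.6 s: the catch was pinched, the gate is held open at about 1.68 rad (just past square) with the paddle still fully squeezed, and the camera view just before the last small moves showed nothing else shifted.

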